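# Spice ball in the pot, clip held open on the batch card

### The arm

A 6-joint arm with a two-finger parallel gripper is mounted at the origin on the work surface; the furniture and walls round the work are solid. World frame = base frame: x ahead of the robot, y to its left, z up, the work surface at z = 0. Lengths are in m, angles in rad, forces in N, time in s.
With the tool pointing down it reaches from about 0.35 to 0.925 m from the base axis. Payload 6.4 kg.
Tool frame: the origin (TCP) lies at the very end of the fingers, on their centre line; the grasp point (between the pads) lies 19 mm behind it (robot.grip_point_offset is the distance from the TCP to the grasp point, in m); z points along the fingers, y is the direction in which the jaws open and shut (so a half turn about z gives the same grasp; the last joint's range is limited). The gripper opens to 85 mm and grips with 20 to 120 N. Pads are 22 mm wide; open, the fingers measure 114 mm over their backs; the gripper's body (76 mm by 85 mm) begins 54 mm behind the grasp point. The pads swing forward as they close: fully open they stand 13 mm farther back than shut.
Start: joints at [-1.475, 0.245, 1.558, -0, 1.339, -0.174], TCP at [0.173, -0.626, 0.231] pointing down, gripper open.
Joint ranges: [-3.13, 3.13], [-1.02, 2.26], [0.13, 2.54], [-0.95, 4.09], [0.21, 2.88], [-2.74, 2.74]. Speed limits (rad/s): [2.57, 2.57, 3.14, 3.14, 3.14, 3.14].

### API

Orientations are given as a rotation vector (axis times angle).
In Python, from workcell import robot gives the robot as it stands.
- The arm moves only by the shell command python3 -m jog 'ROWS' [OPENING] [FORCE]. ROWS is JSON, one flat list of numbers, 6 for each row, row after row: the shift along the world's x, y, z in m, then the turn, a rotation vector about the world's x, y, z in rad. In form: [dx, dy, dz, wx, wy, wz, dx, dy, dz, wx, wy, wz, ...]. A call has 1 to 5 rows; each row shifts and turns the commanded pose from where the row before left it; what a row does not reach is not made up. A row lasts 1/10 s, in which the tool goes at most 50 mm and 8.59 degrees, less where a joint would pass 70% of its speed; a pose out of reach is approached as far as the arm can. A call with a gripper value outside its range is refused whole. OPENING is the opening, from 0 (shut) to 1 (fully open), set as the call begins (- or left out, the last holds). The fingers move at their own pace and stop on an object; FORCE is the grip in N (left out, the last holds). Time passes only in rows, so rows that do not move let the fingers close. It gives the time, the measured TCP pose, the force and the opening at its end, in the units of the state.
- robot.get_obs(): the state, without advancing time (a new reading comes with each control period).
- robot.snapshot(name): name is "scene" or "top" or "wrist"; returns the picture (384x512x3 uint8, red, green, blue); there is no depth.
- robot.get_calibration(name): a dict with "camera_matrix" (3x3 intrinsics, pixels), "extrinsics" (4x4, takes a point from camera to world coordinates). Camera axes: x right, y down, z forward; pixel columns grow to the right and rows downward; lengths in m; the calibration is good to about 2 mm. A picture is of the moment at which its call begins: read the wrist's pose just before it. get_calibration takes no time and is no camera call; for the wrist camera it gives the pose at the moment of the call.
- robot.sign_off(): hands the job in, once; it reports no verdict.
The state is a dict: "t": time; "joints": joint angles; "dq": joint speeds; "tau": joint torques, N m; "eef_pos": TCP position; "orientation": TCP orientation; "ft_force": force on the tool from outside, world axes, zero at the start; "wrist_torque": the same for the moment, N m; "grip_width": finger opening in m.
Only numpy, scipy, OpenCV 4.12 (cv2) and the standard library are available. Lean on these libraries where they do the work, as an engineer would, in place of code of your own. Each camera call takes 0.05 s, during which the arm holds its last target. There are 200 camera calls.

### The job

Start the broth batch: take the steel spice ball, lower it gently into the deep pot (not the shallow bowl) and let it go there, without dropping it. Then pick up the spring clip by its handles, squeeze it wide open, and bring it around the upright front edge of the batch card so that the edge stands between the gaping jaws without being touched; finish while still holding the clip squeezed open there, off the table, so that a colleague can slip the order ticket in. Do not shove the pot, the card stand or the other things on the table about.

Things in the scene. Friction and masses are not known exactly. Their poses are not given: they have to be found in the camera images.
- spice_ball: Perforated steel spice ball, about 110 g: a 52 mm ball on a flat 26 mm foot, with a 14 mm round knob on top; 75 mm tall overall, knob from 50 to 75 mm above the foot. Origin at the centre of the foot's underside, z up. It stands upright on the table at the start.
- ball_center (a point): Centre of the ball, 22.5 mm above the underside of the foot.
- ball_knob (a point): Middle of the gripping part of the knob on the spice ball's axis, 62 mm above the underside of the foot.
- pot: Deep round steel pot, 128 mm across, 100 mm tall, wall 3 mm, open on top, two small side handles, loose, 0.9 kg. Origin at the centre of its underside, z up. It may stand in either of two places behind the middle of the table; the shallow bowl is in the other.
- pot_in (a point): Centre of the pot's inner floor.
- shallow_bowl: Shallow pulp bowl, about 148 mm across and 45 mm tall, a bystander. Origin at the centre of its underside. (Also, unlisted and fixed: tall whisks stand in a tub at the left of the table, a tall stack of soup bowls in its far left corner, pulp bowls along its left side).
- clip: Dark steel spring clip, 60 g, two levers on one pivot pin, lying on its side on the table, 28 mm high (pin upright). Origin on the pivot axis at the underside, z along the pin. Axes are those of the +y lever: when closed, +x is the clip's middle line, jaw tips 49 mm ahead of the pivot, handles splayed behind it. Squeezed evenly, each lever turns half of the opening.
- handle_a (a point): Rolled end (radius 3 mm) of the handle on the clip's +y side, half way up: 40 mm behind the pivot, 26 mm off the middle line when closed; both ends 58 mm over all. Squeeze the two rolled ends together, well inside the fingers' width: 4 N on each starts to open the jaws, 9 N opens them fully to a stop.
- handle_b (a point): The same on the other handle. Fully open, the ends are 29 mm apart over all, 46 mm behind the pivot, and the jaw lips are 88 mm ahead of the handle ends (86 mm when closed). The handle ends stay where the fingers hold them; pivot and jaws move forward a little.
- clip_lever (a joint): Opening angle between the two levers of the clip, rad: 0 closed, 0.66 fully open. The spring closes it.
- jaw_a (a point): Middle of the lip (rounded tip, radius 3 mm) of the jaw on the clip's +y side, half way up the 28 mm width: 46 mm ahead of the pivot. Fully open, the two lip middles are 36 mm apart and 42 mm ahead of the pivot.
- jaw_b (a point): The same on the jaw of the other lever.
- card_stand: Batch card in a loose 0.7 kg stand: stiff white card 3 mm thick, 128 mm long, upright, 20 to 120 mm above the table, in a steel foot 75 x 64 mm that begins 55 mm behind the front edge. Origin on the table below the card's free upright front edge (the one towards the robot); x runs from this edge along the card to the back, y across its thickness, z up.
- card_edge (a point): Middle of the card's free upright front edge, 70 mm above the table, axes as card_stand.
- timer: Kitchen timer, 68 mm across, 36 mm tall, bystander at the back.
- spoon: Measuring spoon, 132 mm long, bystander at the back.
- tape: Roll of tape, 100 mm across, 25 mm tall, bystander on the right side.
Not all that is in view belongs to the job. What is meant by the clip is not green, and is the larger of those in its own colour.

How it is judged:
By the outcome, as a careful person would: the job done as asked, in the order asked, and still so for the second after the job is handed in, while the arm keeps its last pose, push and grip.
It also fails if it takes over 56 s, if anything falls off the work surface, if the arm or the gripper's body presses on something with over 40 N, if the wrist force passes 120 N, or if a joint passes its speed limit or range.

## Working session

There is one attempt and no reset: what is moved stays moved. The work goes in short steps, Python scripts to look and compute and a shell command to move; the robot and the scene stay as the last step left them, time stands still between calls to the robot, and variables do not carry over. Pictures are saved under pics/ and viewed, about 8 in all and at most 12, crops included, and the job is handed in when it is done.

```bash
mkdir -p pics; ls
cat > h.py <<'E'
import numpy as np, cv2
from workcell import robot
def save(name,fn,crop=None,s=1):
    im=robot.snapshot(name); cv2.imwrite('pics/raw_'+fn,im[:,:,::-1])
    show('raw_'+fn,fn,crop,s)
def show(src,fn,crop=None,s=1):
    im=cv2.imread('pics/'+src)
    if crop: u0,v0,u1,v1=crop; im=im[v0:v1,u0:u1]
    cv2.imwrite('pics/'+fn,cv2.resize(im,None,fx=s,fy=s,interpolation=cv2.INTER_CUBIC))
def ray(cal,u,v,z):
    K=np.array(cal['camera_matrix']);T=np.array(cal['extrinsics'])
    d=T[:3,:3]@np.linalg.solve(K,[u,v,1.]);o=T[:3,3]
    return o+d*(z-o[2])/d[2]
def proj(cal,p):
    K=np.array(cal['camera_matrix']);T=np.array(cal['extrinsics'])
    q=K@(T[:3,:3].T@(np.array(p)-T[:3,3])); return q[:2]/q[2]
E
python3 - <<'E'
from h import *
save('top','top0.png',None,1.5625); save('scene','scene0.png',None,1.5625)
import json
c={n:{k:np.array(v).tolist() for k,v in robot.get_calibration(n).items()} for n in('top','scene')}
json.dump(c,open('cal.json','w'))
for n in c: print(n,np.round(c[n]['camera_matrix'],1).tolist(),np.round(c[n]['extrinsics'],3).tolist())
print(robot.get_obs())
E
```

```text
pics
top [[479.4, 0.0, 258.7], [0.0, 479.4, 191.2], [0.0, 0.0, 1.0]] [[0.012, -0.984, 0.178, 0.31], [-1.0, -0.014, -0.008, -0.016], [0.01, -0.178, -0.984, 1.394], [0.0, 0.0, 0.0, 1.0]]
scene [[403.8, 0.0, 260.4], [0.0, 403.8, 195.9], [0.0, 0.0, 1.0]] [[0.916, -0.214, 0.34, 0.254], [-0.401, -0.516, 0.757, -0.685], [0.014, -0.83, -0.558, 0.579], [0.0, 0.0, 0.0, 1.0]]
{'t': 0.1, 'joints': array([-1.47509168e+00,  2.45717627e-01,  1.55888531e+00,  1.87230662e-05,
        1.33873668e+00, -1.74118254e-01]), 'dq': array([-0.00024762, -0.00160341, -0.00275367,  0.00146202, -0.00048456,
        0.00057609]), 'tau': array([-3.18193388e-04, -4.30670571e+01, -3.27128112e+01, -1.68342272e-04,
        2.80386012e-03, -2.70767899e-06]), 'eef_pos': array([ 0.17321433, -0.62597221,  0.23031121]), 'orientation': array([-3.11131764e+00, -4.22310857e-01, -1.36078532e-04]), 'ft_force': array([-0.36878101, -0.10041435, -0.66320512]), 'wrist_torque': array([0.01073126, 0.06833055, 0.00968216]), 'grip_width': 0.08518249917685321}
```

View pics/top0.png

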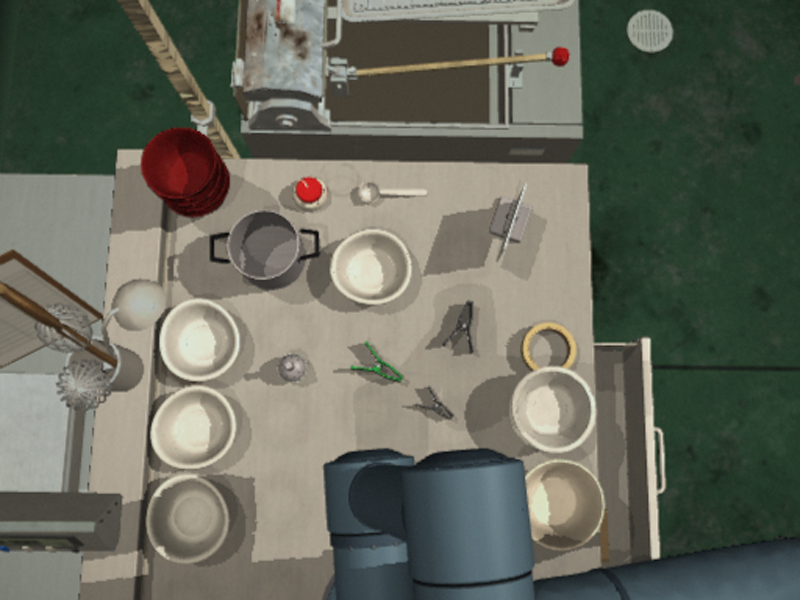

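View pics/scene0.png

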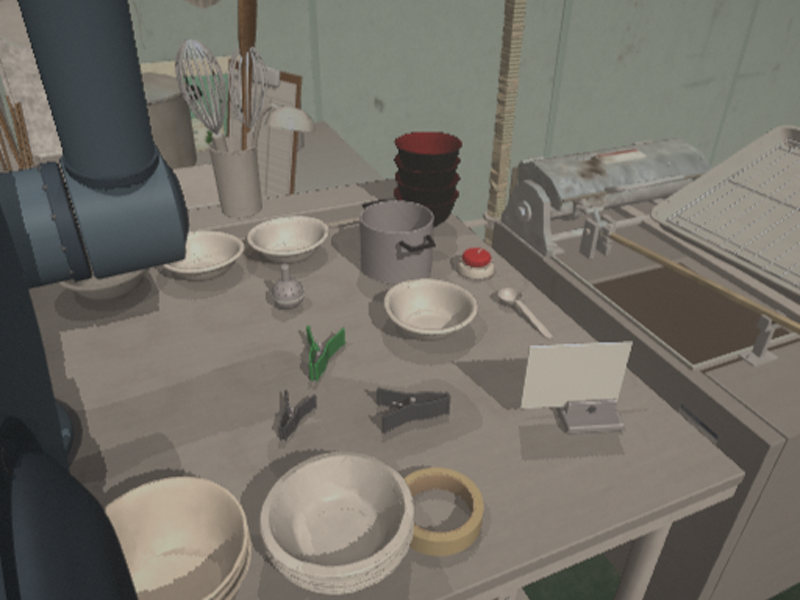

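The candidates for the clip, in view pixels of the top picture, are the large dark one (462,328), the small dark one (435,403) and the green one (378,365). I choose the large dark one. The ball is at (292,367), the deep pot at (263,247) and the shallow bowl at (371,267). The card is at (513,222), with its front edge near (500,260).

Run:
```python
from h import *
im=cv2.imread('pics/raw_top0.png')
def c(u,v,w,h,s): return cv2.resize(im[v:v+h,u:u+w],None,fx=s,fy=s,interpolation=cv2.INTER_CUBIC)
a=c(270,186,50,37,8) # clip
b=c(300,112,50,60,6) # not used
d=c(305,112,50,60,5)
top=np.hstack([a,c(305,114,50,37*8//8,8)]) 
bot=np.hstack([c(130,130,80,60,5),c(165,215,50,37,8)[:300]])
print(top.shape,bot.shape)
cv2.imwrite('pics/m0.png',np.vstack([top,bot[:296]]))
```

```text
Traceback (most recent call last):
ValueError: all the input array dimensions except for the concatenation axis must match exactly, but along dimension 0, the array at index 0 has size 300 and the array at index 1 has size 296
```

Run:
```python
from h import *
im=cv2.imread('pics/raw_top0.png')
def c(u,v,w,h,s): return cv2.resize(im[v:v+h,u:u+w],None,fx=s,fy=s,interpolation=cv2.INTER_CUBIC)
top=np.hstack([c(270,186,50,37,8),c(305,134,50,37,8)]) 
bot=np.hstack([c(130,130,80,60,5)[:296],c(165,215,50,37,8)])
cv2.imwrite('pics/m0.png',np.vstack([top,bot]))
```

```text
(no output)
```

View pics/m0.png

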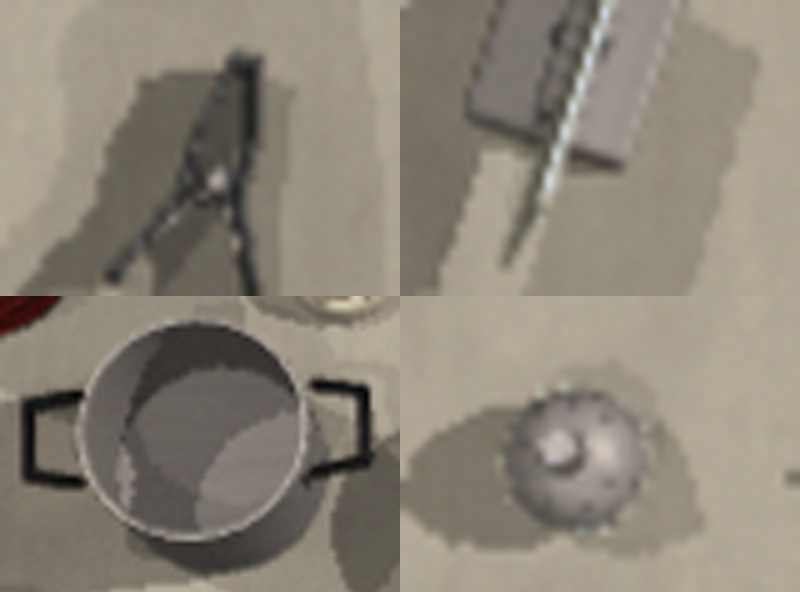

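Run:
```python
from h import *
import json
c=json.load(open('cal.json'))['top']
for n,u,v,z in [('jaw',300.6,193.8,.028),('pin',297.1,208.5,.028),('ha',284,220.6,.028),('hb',302,225,.028),('ball',187.1,235.2,.0225),('knob',185,234.1,.072),('pot',168.4,156.8,.1),('cardbot',318.75,166.75,.02),('cardback top',335.4,117.5,.12)]:
    print(n,np.round(ray(c,u,v,z),4))
p=ray(c,318.75,166.75,.02); p[2]=.12; print('cardtop front px',proj(c,p))
s=json.load(open('cal.json'))['scene']
print('card scene bottom/top',1.5625*proj(s,[p[0],p[1],.02]),1.5625*proj(s,p))
k=ray(c,187.1,235.2,.0225);print('ball scene',1.5625*proj(s,k))
```

```text
jaw [ 0.5513 -0.1482  0.028 ]
pin [ 0.5082 -0.138   0.028 ]
ha [ 0.4727 -0.1004  0.028 ]
hb [ 0.4607 -0.152   0.028 ]
ball [0.4277 0.1759 0.0225]
knob [0.4264 0.1749 0.072 ]
pot [0.6376 0.2253 0.1   ]
cardbot [ 0.6343 -0.2027  0.02  ]
cardback top [ 0.752  -0.2369  0.12  ]
cardtop front px [323.62360547 158.42028414]
card scene bottom/top [522.03554804 410.60117702] [531.74198147 348.62264755]
ball scene [286.99726779 293.9927856 ]
```

The crops show the large dark clip with closed jaws at the far end and splayed handles towards the robot. The card's front edge, ball knob and pot rim are clear. The ball projects onto its place in the scene view, and so does the card. Now I move to the ball.

```bash
python3 -m jog '[0.027,0.034,0,0,0,0,0.027,0.034,0,0,0,0,0.027,0.034,0,0,0,0,0.027,0.034,0,0,0,0,0.027,0.034,0,0,0,0]' 1 40
python3 -m jog '[0.027,0.034,0,0,0,0,0.027,0.034,0,0,0,0,0.027,0.034,0,0,0,0,0.027,0.034,0,0,0,0,0.027,0.034,0,0,0,0]'
python3 -m jog '[0,0.046,0,0,0,0,0,0.046,0,0,0,0,0,0.046,0,0,0,0,0,0.046,0,0,0,0,0,0.046,0,0,0,0]'
python3 -m jog '[-0.003,0.045,0,0,0,0,-0.003,0.045,0,0,0,0,-0.003,0.045,0,0,0,0,-0.003,0.045,-0.02,0,0,0,-0.003,0.045,-0.02,0,0,0]'
```

```text
t: 0.6
eef_pos: [0.3089, -0.4548, 0.2308]
orientation: [-3.112, -0.422, 0.0]
ft_force: [0.6, -0.1, -0.4]
grip_width: 0.0854
t: 1.1
eef_pos: [0.4439, -0.2848, 0.231]
orientation: [-3.113, -0.422, 0.0]
ft_force: [1.1, -0.6, -0.3]
grip_width: 0.0854
t: 1.6
eef_pos: [0.4426, -0.0546, 0.231]
orientation: [-3.113, -0.422, 0.0]
ft_force: [-0.6, -0.4, -0.7]
grip_width: 0.0853
t: 2.1
eef_pos: [0.4281, 0.1704, 0.1914]
orientation: [3.113, 0.423, 0.003]
ft_force: [2.2, -1.2, 0.3]
grip_width: 0.0856
```

```bash
python3 -m jog '[-0.0015,0.0045,-0.02,0,0,0,0,0,-0.02,0,0,0,0,0,0,0,0,0]' 0.6
python3 - <<'E'
from h import *
import json
c=robot.get_calibration('wrist'); save('wrist','w1.png',None,1.5625)
o=robot.get_obs(); print(o['eef_pos'],o['joints'])
json.dump({k:np.array(v).tolist() for k,v in c.items()},open('w1.json','w'))
print('pred knob',1.5625*proj(c,[.4266,.175,.075]),'ball',1.5625*proj(c,[.4277,.1759,.0225]),'tcp',1.5625*proj(c,o['eef_pos']))
E
```

```text
t: 2.4
eef_pos: [0.4241, 0.1732, 0.1481]
orientation: [3.113, 0.424, -0.011]
ft_force: [-0.6, -0.2, -0.3]
grip_width: 0.0513
[0.42544511 0.17299018 0.14996557] [ 1.38507551e-01 -1.18939354e-01  2.09716913e+00 -2.41430818e-05
  1.16705601e+00  1.43903558e+00]
pred knob [396.92466773 305.10958881] ball [396.75663137 275.69435564] tcp [399.44283607 377.86253366]
```

View pics/w1.png

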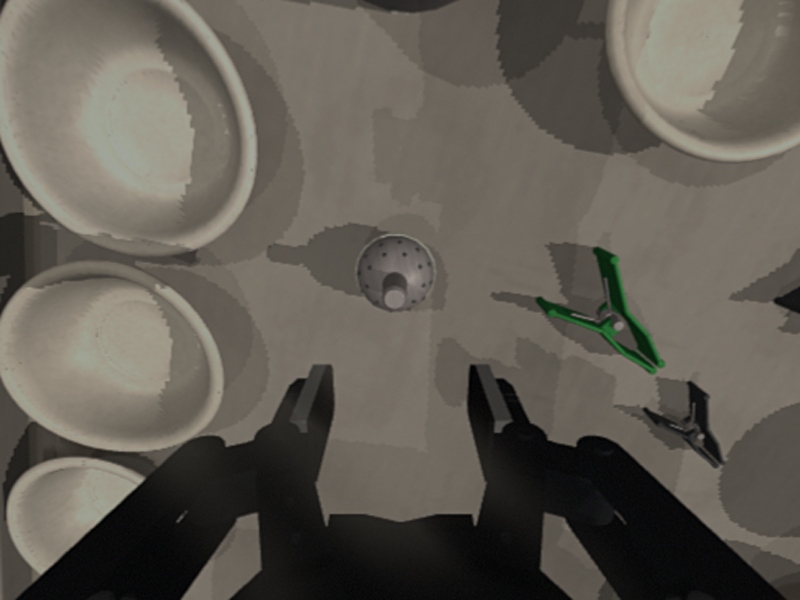

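The picture shows the knob top at (395,299) and the ball centre at (396,272), a few mm off the prediction. I'll solve for the position.

Run:
```python
from h import *
import json
c=json.load(open('w1.json'));k=1/1.5625
print(ray(c,395*k,299*k,.075),ray(c,396*k,272*k,.0225), robot.get_obs()['eef_pos'])
```

```text
[0.42978539 0.17697394 0.075     ] [0.43005215 0.1770707  0.0225    ] [0.42544511 0.17299018 0.14996557]
```

```bash
python3 -m jog '[0.004,0.0035,-0.025,0,0,0,0,0,-0.03,0,0,0,0,0,-0.03,0,0,0,0,0,-0.012,0,0,0,0,0,0,0,0,0]' 0.6 40
python3 -m jog '[0,0,0,0,0,0,0,0,0,0,0,0,0,0,0,0,0,0,0,0,0,0,0,0,0,0,0,0,0,0]' 0 40
python3 -m jog '[0,0,0,0,0,0,0,0,0,0,0,0]'
```

```text
t: 2.95
eef_pos: [0.4302, 0.1761, 0.0537]
orientation: [3.113, 0.421, -0.004]
ft_force: [0.5, 0.1, 1.4]
grip_width: 0.0512
t: 3.45
eef_pos: [0.4322, 0.1771, 0.056]
orientation: [-3.112, -0.422, -0.005]
ft_force: [-0.6, 1.5, 6.8]
grip_width: 0.0129
t: 3.65
eef_pos: [0.4322, 0.177, 0.0559]
orientation: [-3.112, -0.422, -0.005]
ft_force: [-0.5, 2.7, 7.3]
grip_width: 0.0127
```

```bash
python3 -m jog '[0,0,0.015,0,0,0,0,0,0.03,0,0,0,0,0,0.04,0,0,0,0,0,0.04,0,0,0,0,0,0.03,0,0,0]'
python3 -m jog '[0.03,0.008,0,0,0,0,0.04,0.01,0,0,0,0,0.04,0.01,0,0,0,0,0.04,0.008,0,0,0,0,0.03,0.007,0,0,0,0]'
python3 -m jog '[0.02,0.004,0,0,0,0,0.007,0.002,0,0,0,0,0,0,0,0,0,0,0,0,0,0,0,0]'
python3 - <<'E'
from h import *
c=robot.get_calibration('wrist'); save('wrist','w2.png',None,1.5625)
import json
json.dump({k:np.array(v).tolist() for k,v in c.items()},open('w2.json','w'))
o=robot.get_obs(); print(o['eef_pos'])
save('top','t2r.png')
im=cv2.imread('pics/raw_t2r.png')[110:215,110:250]
a=cv2.imread('pics/raw_w2.png')
cv2.imwrite('pics/m2.png',np.hstack([cv2.resize(a,(400,300)),cv2.resize(im,(400,300))]))
print('pot rim pred in m2',400/512*proj(c,[.6376,.2253,.1]))
E
```

```text
t: 4.15
eef_pos: [0.4311, 0.1765, 0.2119]
orientation: [3.113, 0.423, 0.004]
ft_force: [0.4, 0.9, -0.7]
grip_width: 0.0126
t: 4.65
eef_pos: [0.6124, 0.2196, 0.2087]
orientation: [3.113, 0.422, -0.001]
ft_force: [-0.6, -0.9, -0.3]
grip_width: 0.0128
t: 5.05
eef_pos: [0.6367, 0.2254, 0.209]
orientation: [3.113, 0.423, -0.002]
ft_force: [-0.8, -0.4, -1.3]
grip_width: 0.0126
[0.63669768 0.22539068 0.20917098]
pot rim pred in m2 [199.78161661 144.63813526]
```

View pics/m2.png

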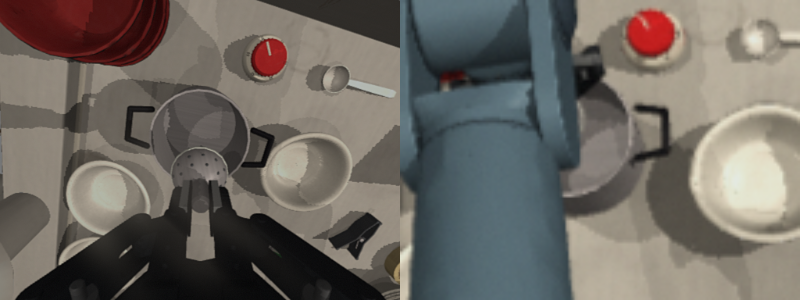

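The ball hangs in the fingers. The pot rim spans x 151 to 250 with its top at y 88 in the left half. I'll compare that with the predicted rim.

Run:
```python
from h import *
import json
c=json.load(open('w2.json'));s=400/512
for x,y in [(.6376,.2253),(.643,.2253),(.65,.2253)]:
    P=np.array([s*proj(c,[x+.064*np.cos(t),y+.064*np.sin(t),.1]) for t in np.linspace(0,6.28,100)])
    print(x,P.min(0),P.max(0))
t=json.load(open('cal.json'))['top']
P=np.array([proj(t,[.6376+.064*np.cos(a),.2253+.064*np.sin(a),.1]) for a in np.linspace(0,6.28,100)]);print(P.min(0),P.max(0))
```

```text
0.6376 [149.4327032   92.85315764] [250.14603553 188.84981086]
0.643 [150.24424547  88.24799307] [251.61567387 185.49710341]
0.65 [151.31206913  82.18120326] [253.54949453 181.09077259]
[145.24905558 134.57363246] [191.51454016 179.40664373]
```

```bash
python3 -m jog '[0.003,0,-0.03,0,0,0,0,0,-0.04,0,0,0,0,0,-0.035,0,0,0,0,0,-0.02,0,0,0,0,0,-0.01,0,0,0]'
python3 -m jog '[0,0,-0.004,0,0,0,0,0,-0.004,0,0,0,0,0,-0.003,0,0,0,0,0,-0.002,0,0,0]'
```

```text
t: 5.65
eef_pos: [0.6385, 0.2252, 0.0717]
orientation: [3.113, 0.423, -0.007]
ft_force: [0.5, -0.1, -1.5]
grip_width: 0.0128
t: 6.05
eef_pos: [0.6415, 0.2256, 0.0624]
orientation: [-3.113, -0.423, -0.003]
ft_force: [0.3, 0.1, -2.5]
grip_width: 0.0125
```

```bash
python3 -m jog '[0,0,-0.002,0,0,0,0,0,0,0,0,0]'
```

```text
t: 6.25
eef_pos: [0.6413, 0.2257, 0.06]
orientation: [-3.113, -0.423, -0.002]
ft_force: [-0.3, -0.4, 0.8]
grip_width: 0.0122
```

```bash
python3 -m jog '[0,0,-0.0015,0,0,0,0,0,0,0,0,0]'
```

```text
t: 6.45
eef_pos: [0.642, 0.2259, 0.06]
orientation: [-3.113, -0.423, -0.004]
ft_force: [-1.1, -0.1, 7.5]
grip_width: 0.0123
```

The ball has seated on the pot floor (7.5 N). I open part way and withdraw straight up.

```bash
python3 -m jog '[0,0,0,0,0,0,0,0,0,0,0,0,0,0,0,0,0,0,0,0,0,0,0,0]' 0.42 40
python3 -m jog '[0,0,0.01,0,0,0,0,0,0.03,0,0,0,0,0,0.04,0,0,0,0,0,0.04,0,0,0,0,0,0.04,0,0,0]'
python3 - <<'E'
from h import *
save('wrist','w3.png',None,1.2)
E
```

```text
t: 6.85
eef_pos: [0.6406, 0.2254, 0.0575]
orientation: [3.113, 0.422, -0.001]
ft_force: [0.1, 0.6, -0.5]
grip_width: 0.0356
t: 7.35
eef_pos: [0.6406, 0.2255, 0.2202]
orientation: [-3.113, -0.423, -0.001]
ft_force: [0.5, 0.8, -0.2]
grip_width: 0.0358
```

View pics/w3.png

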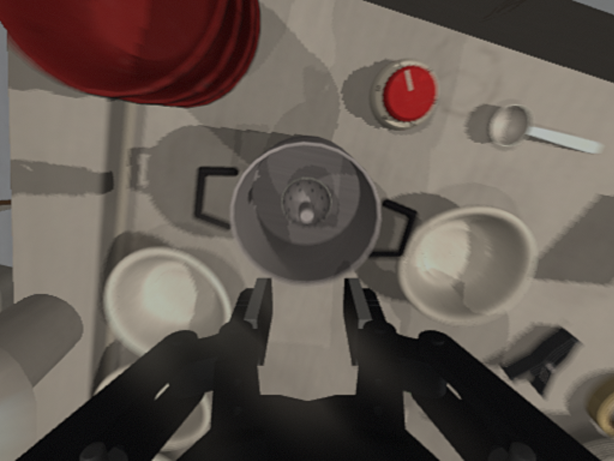

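The ball stands upright in the middle of the pot at (306,205). Next is the clip.

```bash
python3 -m jog '[-0.018,-0.035,0,0,0,-0.05,-0.018,-0.035,0,0,0,-0.05,-0.018,-0.035,0,0,0,-0.05,-0.018,-0.035,0,0,0,-0.05,-0.018,-0.035,0,0,0,-0.05]' 1 30
python3 -m jog '[-0.018,-0.035,0,0,0,-0.05,-0.018,-0.035,0,0,0,-0.05,-0.018,-0.035,0,0,0,-0.05,-0.018,-0.035,-0.02,0,0,-0.05,-0.015,-0.035,-0.02,0,0,-0.04]'
python3 -m jog '[0,0,-0.02,0,0,0,0,0,0,0,0,0]'
python3 - <<'E'
from h import *
import json
c=robot.get_calibration('wrist'); save('wrist','w4.png',None,1.5625)
o=robot.get_obs(); print(o['eef_pos'],o['orientation'],o['joints'])
json.dump({k:np.array(v).tolist() for k,v in c.items()},open('w4.json','w'))
for p in [(.4727,-.1004,.028),(.4607,-.152,.028),(.5082,-.138,.028),(.5513,-.1482,.028)]:print(1.5625*proj(c,p))
E
```

```text
t: 7.9
eef_pos: [0.55, 0.0493, 0.2184]
orientation: [3.141, 0.028, 0.002]
ft_force: [0.9, -0.4, 0.2]
grip_width: 0.0856
t: 8.4
eef_pos: [0.4634, -0.126, 0.1787]
orientation: [3.121, -0.348, 0.005]
ft_force: [1.0, -0.8, 0.4]
grip_width: 0.0855
t: 8.6
eef_pos: [0.4617, -0.1245, 0.1556]
orientation: [-3.12, 0.348, 0.007]
ft_force: [0.7, 0.2, -0.5]
grip_width: 0.0856
[ 0.46296832 -0.12437093  0.15722123] [-3.12150833e+00  3.46259732e-01  3.10444622e-03] [-4.99606345e-01 -7.78669315e-02  2.04491704e+00  1.26350662e-04
  1.17672707e+00  1.29209216e+00]
[360.70205993 274.17320891]
[439.04138046 274.62855842]
[403.48487314 209.92518561]
[404.36263886 136.06034611]
```

View pics/w4.png

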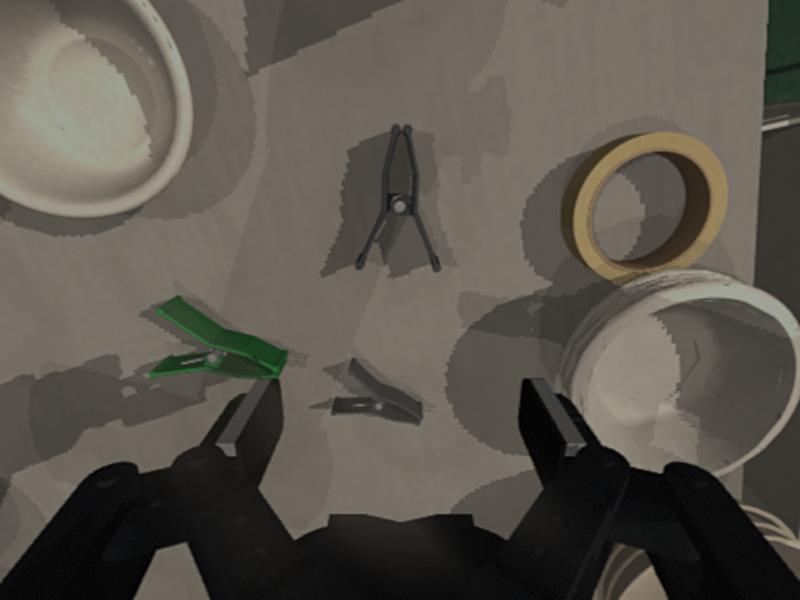

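The handle ends are at (360,266) and (437,267), the pin at (399,206) and the lips at (396,129) and (407,129).

Run:
```python
from h import *
import json
c=json.load(open('w4.json'));k=1/1.5625
P=[ray(c,u*k,v*k,.028)[:2] for u,v in [(360,266),(437,267),(399,206),(401.5,129)]]
m=(P[0]+P[1])/2; d=P[3]-m; e=P[0]-P[1]
print(np.round(P,4),'mid',m,'head',np.arctan2(d[1],d[0]),'head from handles',np.arctan2(e[1],e[0])-np.pi/2,np.linalg.norm(e),np.linalg.norm(d),np.linalg.norm(P[2]-m))
o=robot.get_obs(); from scipy.spatial.transform import Rotation as R
r=R.from_rotvec(o['orientation']).as_matrix(); print('tool y',np.arctan2(-r[1,1],-r[0,1]) ,r[:,1],o['eef_pos'])
```

```text
[[ 0.4783 -0.1014]
 [ 0.4662 -0.1517]
 [ 0.5113 -0.1357]
 [ 0.5556 -0.1474]] mid [ 0.47228948 -0.12652986] head -0.24534978671791918 head from handles -0.235917369013817 0.051736736990047154 0.08584872430208369 0.04004141616255337
tool y 1.3498447742861686 [-2.19158086e-01 -9.75689103e-01 -7.13046808e-04] [ 0.46296832 -0.12437093  0.15722123]
```

```bash
python3 -m jog '[0.0085,-0.002,-0.02,0,0,-0.02,0,0,-0.04,0,0,0,0,0,-0.04,0,0,0,0,0,-0.03,0,0,0,0,0,-0.01,0,0,0]' 1 30
python3 -m jog '[0,0,-0.006,0,0,0,0,0,-0.004,0,0,0,0,0,0,0,0,0]'
```

```text
t: 9.15
eef_pos: [0.4715, -0.1251, 0.0161]
orientation: [-3.118, 0.374, 0.005]
ft_force: [-0.5, -0.5, -0.5]
grip_width: 0.0856
t: 9.45
eef_pos: [0.4734, -0.1269, 0.009]
orientation: [3.118, -0.376, 0.003]
ft_force: [-0.1, 0.7, -0.2]
grip_width: 0.0852
```

```bash
python3 -m jog '[-0.001,0,-0.003,0,0,0,0,0,0,0,0,0,0,0,0,0,0,0,0,0,0,0,0,0,0,0,0,0,0,0]' 0 30
python3 -m jog '[0,0,0,0,0,0,0,0,0,0,0,0,0,0,0,0,0,0,0,0,0,0,0,0]'
```

```text
t: 9.95
eef_pos: [0.4727, -0.1274, 0.0069]
orientation: [3.118, -0.376, 0.004]
ft_force: [-3.7, 1.1, 11.6]
grip_width: 0.0278
t: 10.35
eef_pos: [0.4727, -0.1274, 0.0069]
orientation: [3.118, -0.376, 0.004]
ft_force: [-2.4, 0.3, 12.1]
grip_width: 0.0275
```

Fully squeezed: the reading is 27.5 mm, with the same bias of about -1.4 mm as on the knob. I lift and move to a standoff before the card.

```bash
python3 -m jog '[0,0,0.01,0,0,0,0,0,0.02,0,0,0,0,0,0.02,0,0,0,0.01,-0.01,0.006,0,0,-0.02,0.02,-0.02,0,0,0,-0.02]'
python3 -m jog '[0.015,-0.012,0,0,0,0,0,0,0,0,0,0,0,0,0,0,0,0]'
python3 - <<'E'
from h import *
import json
c=robot.get_calibration('wrist'); save('wrist','w5.png',None,1.5625)
o=robot.get_obs(); print(o['eef_pos'],o['orientation'],o['joints'])
json.dump({k:np.array(v).tolist() for k,v in c.items()},open('w5.json','w'))
for z in (.02,.07,.12):print(1.5625*proj(c,(.6343,-.2027,z)))
save('scene','s5.png',(200,180,456,372),3); save('top','t5.png')
E
```

```text
t: 10.85
eef_pos: [0.5014, -0.1561, 0.0623]
orientation: [3.111, -0.438, 0.002]
ft_force: [0.5, 0.4, -0.6]
grip_width: 0.0271
t: 11.15
eef_pos: [0.5157, -0.1682, 0.0607]
orientation: [-3.11, 0.439, 0.001]
ft_force: [-0.4, 0.3, -1.4]
grip_width: 0.0268
[ 0.51527589 -0.16774191  0.06043655] [-3.11019786e+00  4.38330607e-01  2.36391080e-03] [-5.24056337e-01  2.21202261e-01  1.93265887e+00  5.52439383e-05
  9.89373668e-01  1.32673208e+00]
[398.44623134  43.72731955]
[397.58965341  -1.30872079]
[ 395.50996157 -110.6520536 ]
```

View pics/w5.png

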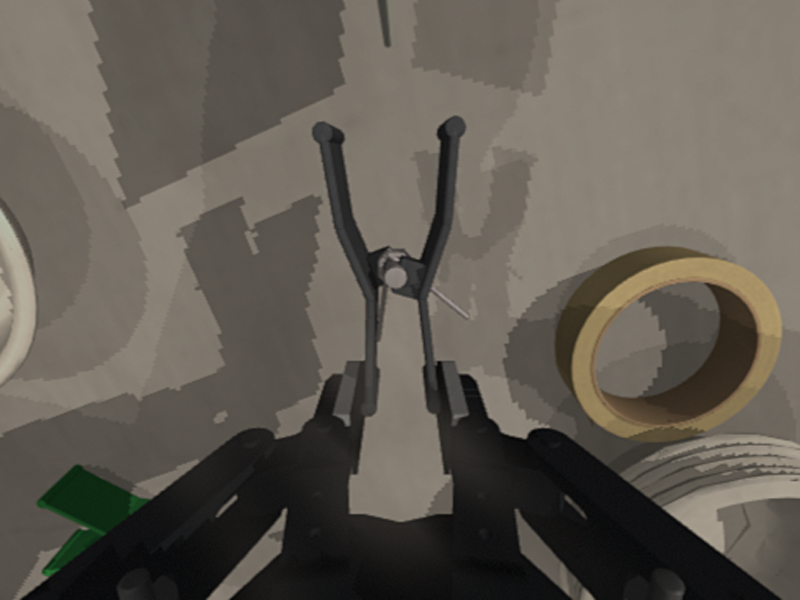

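View pics/s5.png

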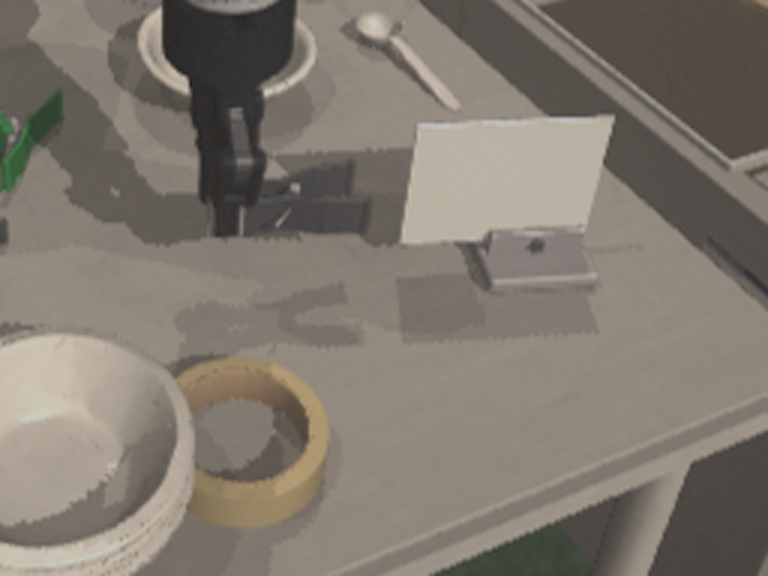

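The clip is wide open, with lips at (322,132) and (455,127) and the pin at (395,273). The card's front edge foot is at (387,45) and the edge leaves the picture at about (384,0). The scene view shows the open clip at card mid-height with the card standing undisturbed.

Run:
```python
from h import *
import json
c=json.load(open('w5.json'));k=1/1.5625
e=ray(c,387*k,45*k,.02); print('edge',e,'edge at .07 if px(384,0)',ray(c,384*k,0,.07))
for z in (.082,):
    a,b,p=[ray(c,u*k,v*k,z)[:2] for u,v in [(322,132),(455,127),(395,273)]]
    m=(a+b)/2;d=m-p; print(a,b,'gap',np.linalg.norm(a-b),'lipmid',m,'head',np.arctan2(d[1],d[0]),np.linalg.norm(d))
t=json.load(open('cal.json'))['top']
print('pred top px of edge bottom/top', proj(t,e),proj(t,[e[0],e[1],.12]))
s=json.load(open('cal.json'))['scene']
f=lambda q:3*(proj(s,q)-[200,180])
print('scene px, wrist est',f([e[0],e[1],.02]),f([e[0],e[1],.12]),'top est',f([.6343,-.2027,.02]),f([.6343,-.2027,.12]))
im=cv2.imread('pics/raw_t5.png'); cv2.imwrite('pics/t5c.png',cv2.resize(im[110:230,265:365],None,fx=5,fy=5,interpolation=cv2.INTER_CUBIC))
```

```text
edge [ 0.63511443 -0.19832894  0.02      ] edge at .07 if px(384,0) [ 0.63503832 -0.1990524   0.07      ]
[ 0.60700158 -0.17339905] [ 0.59818325 -0.20850811] gap 0.03619957564657937 lipmid [ 0.60259242 -0.19095358] head -0.24048477386218745 0.040553062848657014
pred top px of edge bottom/top [317.24984728 166.4625816 ] [322.01060003 158.11200682]
scene px, wrist est [399.77156524 243.80009012] [418.13095726 125.03438992] top est [402.25993361 248.31943829] [420.89202021 129.32237327]
```

View pics/t5c.png

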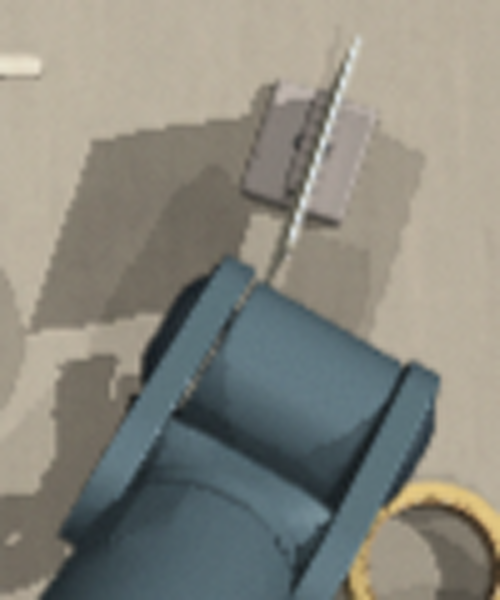

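```bash
python3 -m jog '[0.0014,0.0048,0,0,0,-0.04,0.01,-0.003,0,0,0,0,0.012,-0.0035,0,0,0,0,0.012,-0.0035,0,0,0,0,0.008,-0.0023,0,0,0,0]'
python3 -m jog '[0.0054,-0.0014,0,0,0,0,0,0,0,0,0,0,0,0,0,0,0,0]'
python3 - <<'E'
from h import *
import json
c=robot.get_calibration('wrist'); save('wrist','w6.png')
save('scene','s6.png')
o=robot.get_obs(); print(o['eef_pos'],o['orientation'],o['ft_force'])
json.dump({k:np.array(v).tolist() for k,v in c.items()},open('w6.json','w'))
a=cv2.imread('pics/raw_w6.png')[0:240,140:380]; b=cv2.imread('pics/raw_s6.png')[190:310,280:400]
cv2.imwrite('pics/m6.png',np.hstack([cv2.resize(a,(400,400)),cv2.resize(b,(400,400),interpolation=cv2.INTER_CUBIC)]))
E
```

```text
t: 11.8
eef_pos: [0.5607, -0.1763, 0.061]
orientation: [3.101, -0.499, 0.001]
ft_force: [0.3, -0.1, -0.7]
grip_width: 0.027
t: 12.1
eef_pos: [0.5647, -0.1772, 0.0605]
orientation: [-3.101, 0.5, 0.001]
ft_force: [0.5, 0.1, -0.9]
grip_width: 0.0271
[ 0.5645679  -0.17718288  0.06057572] [-3.10121330e+00  5.00676224e-01  1.06122221e-03] [-0.0224546   1.15536408 -0.91902423]
```

View pics/m6.png

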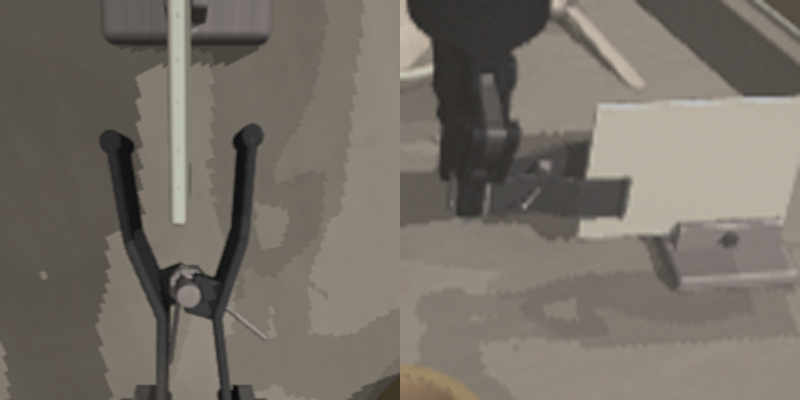

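The card's top front corner is at (179,222), between the lips at (110,140) and (252,132). The scene view shows the jaws straddling the card. I'll check this in numbers.

Run:
```python
from h import *
import json
c=json.load(open('w6.json'));q=lambda u,v:(140+.6*u,.6*v)
e=ray(c,*q(179,222),.12)[:2]; e2=ray(c,*q(178,100),.12)[:2]
a,b,p=[ray(c,*q(u,v),.082)[:2] for u,v in [(110,140),(252,132),(186,292)]]
m=(a+b)/2; h=(m-p)/np.linalg.norm(m-p); n=np.array([-h[1],h[0]])
print('edge',e,'card head',np.arctan2(*(e2-e)[::-1]),'clip head',np.arctan2(h[1],h[0]))
for E in (e,[.6351,-.199]): print('along from pin',(E-p)@h,'of',(m-p)@h,'lateral',(E-m)@n)
print('lips lateral',(a-m)@n,(b-m)@n)
print(np.array(c['extrinsics'])[:3,3])
```

```text
edge [ 0.63507292 -0.1988207 ] card head -0.3228761385538133 clip head -0.2939476666862702
along from pin 0.024438583087954557 of 0.041235273593403 lateral -0.00011034877513312746
along from pin 0.02451645218434615 of 0.041235273593403 lateral -0.0002741113348054419
lips lateral 0.018085133797573226 -0.018085133797573195
[ 0.644189   -0.20473044  0.20358297]
```

The edge is 17 mm inside the lips and centred to under 1 mm, with nothing touching and no net force. I settle briefly and hand in.

```bash
python3 -m jog '[0,0,0,0,0,0,0,0,0,0,0,0,0,0,0,0,0,0,0,0,0,0,0,0,0,0,0,0,0,0]'
python3 -c "
from workcell import robot
print(robot.sign_off())"
```

```text
t: 12.7
eef_pos: [0.565, -0.1774, 0.0608]
orientation: [3.101, -0.501, 0.0]
ft_force: [-0.3, 0.1, -0.9]
grip_width: 0.0271
the job is handed in; nothing more can be done
None
```

The job is done and was handed in at about 12.7 s of the 56 s allowed; the hand-in gave no verdict.

- **Ball:** I took the spice ball by its knob and lowered it until it touched the deep pot's floor, at about 7.5 N. After I let go, a wrist picture showed it upright in the middle of the pot.
- **Clip:** I gripped the larger dark clip by its handle ends and squeezed it fully open. I measured the lips 36 mm apart. It is held about 55 mm off the table.
- **Card edge:** In the last pictures the edge stands about 17 mm inside the lips, centred to under 1 mm and about 24 mm ahead of the pivot. It is not touched, and the force reading was only about 1 N. The card had not visibly moved.

**Disagreements:**
- The top and wrist cameras differed by about 2–5 mm on positions. I went by the wrist camera for the card and clip, and the scene view confirmed its card position.
- The gripper opening read about 1.5–2 mm below the stated sizes, both on the knob and on the squeezed clip.
- The clip is turned about 0.03 rad from the card's direction, which leaves ample clearance.

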